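Gauge the inside depth of a gift box and lock the gauge

TASK

We need the inside depth of the open gift box standing in the blue depth gauge, so that its inlay can be cut. Take the red cross handle, lower the spring-lifted probe until its brass foot rests lightly on the bottom of the box, and while holding it there turn the handle clockwise about a fifth of a turn, up to its stop, to lock the slide. Then let go, so that the locked probe keeps touching the bottom lightly; never press the foot hard into the box and do not disturb the vase, the egg cup or the toy car.

Things in the scene. Friction and masses are not known exactly. Their poses are not given: they have to be found in the camera images.
- gauge: Depth gauge, fixed to the table: grey base plate 195 x 140 x 10 mm, aluminium column at its +x end, blue arm and round head (42 mm across) whose top is 145 mm above the table. Nothing on it but the probe stands higher. Origin on the table straight under the probe's vertical axis; its z is up, x from the probe towards the column.
- box_rim (a point): Centre of the open top of the plain brown gift box (110 x 110 mm outside, walls 3 mm, nested on the base plate and fixed), 90 mm above the table, on the probe's axis. The box has a raised white bottom: its depth below this point is unknown, between 35 and 65 mm, and differs each time; it has to be felt with the probe. It does not give.
- probe (a joint): Downward travel of the probe in m: 0 = fully up (as it starts), 0.085 = lowest. At 0 the foot hangs 10 mm above the box rim, so travel minus 0.010 is the depth reached below the rim while the foot spring is uncompressed. A weak long spring pushes the probe up all along with a net force of 2.3 to 3 N, and the slide rubs with about 0.5 N; unlocked it springs back to the top when let go. Handle, rod and foot move with it.
- handle (a joint): Turn of the cross handle in rad: starts between 0 and 0.15, grows clockwise seen from above, end stop at 1.3. From about 0.2 on a sprung cam grips the rod more and more (turning takes up to 0.3 N m); it goes over centre at 1.05 and then rests against the stop, and the slide is locked at that height (it holds about 8 N).
- handle_grip (a point): Middle of the red cross handle, a bar 54 mm long (along this point's x axis), 12 mm thick (along its y axis) and 20 mm tall, to be gripped from above across its 12 mm thickness and turned about its vertical middle axis (z, up). 262 mm above the table when the probe is fully up. It moves and turns with the handle; below the bar are 16 mm of free stem 11 mm thick, then a 20 mm collar and the rod.
- foot: Brass foot of the probe, 16 mm across; origin at the centre of its flat underside. It is sprung on the rod: it gives 1 mm for each 1.5 N, up to 10 mm. It touches nothing but the bottom of the box.
- bud_vase: White bud vase, 66 mm across and 112 mm tall, standing loose; origin under its middle. Leave it alone.
- egg_cup: Brown wooden egg cup, 50 mm across and 53 mm tall, standing loose; origin under its middle. Leave it alone.
- toy_car: Wooden toy car, 77 x 100 x 54 mm, standing loose; origin under its middle. Leave it alone.

How it is judged (in metres and radians):
On the way, in this order (a step that is already met when the one before it is completed fails the run):
1. the foot rests lightly (1 to 10 N) on the bottom of the box, the slide still unlocked (contact force between foot and anything else between 1 and 10 N and value of joint handle below 0.6 rad), for 0.2 s.
2. the handle is turned to lock (1.1 rad or more) with the foot still resting lightly on the bottom (contact force between foot and anything else between 0.7 and 10 N and value of joint handle above 1.1 rad), for 0.2 s.
At the end, for the whole second after the job is handed in: The handle is turned to lock (1.1 rad or more), the probe is at rest, and its foot, more than 25 mm below the box rim, still touches the bottom of the box with 0.7 to 10 N (all of step 2 and z of foot in the frame of box_rim below -0.025 m and velocity of joint probe between -0.003 and 0.003 m/s).
It fails at once if the foot is pressed into the box with more than 15 N (contact force between foot and anything else above 15 N).
It fails at once if the vase, the egg cup or the toy car is shifted by more than 15 mm (distance of any of bud_vase, egg_cup, toy_car from where it was at the start of the episode above 0.015 m).
It also fails if it takes over 43 s, if anything falls off the work surface, if the arm or the gripper's body presses on something with over 40 N, if the wrist force passes 120 N, or if a joint passes its speed limit or range.

ROBOT

A 6-joint arm with a two-finger parallel gripper is mounted at the origin on a cart in front of the work surface, level with it; the furniture and walls round the work are solid. World frame = base frame: x ahead of the robot, y to its left, z up, the work surface at z = 0. Lengths are in mm, angles in rad, forces in N, time in s.
With the tool pointing down it reaches from about 350 to 975 mm from the base axis. Payload 7.1 kg.
Tool frame: the origin (TCP) lies at the very end of the fingers, on their centre line; the grasp point (between the pads) lies 19 mm behind it (ctrl.grip_depth is the distance from the TCP to the grasp point, in mm); x points along the fingers, z is the direction in which the jaws open and shut, and the axes are right-handed (so a half turn about x gives the same grasp; the last joint's range is limited). The gripper opens to 88 mm and grips with 3 to 60 N. Pads are 20 mm wide; open, the fingers measure 115 mm over their backs; the gripper's body (75 mm by 178 mm) begins 61 mm behind the grasp point.
Start: joints at [1.238, 0.423, 1.63, -0, 1.089, -0.019], TCP at [192.89, 594.473, 222.675] pointing down, gripper open.
Joint ranges: [-3, 3], [-0.9, 2.11], [0.09, 2.58], [-1.31, 4.45], [0.11, 2.69], [-2.54, 2.54]. Speed limits (rad/s): [2.39, 2.39, 3.01, 3.14, 3.14, 3.14].

INTERFACE

Orientations are given as a rotation vector (axis times angle).
In Python, from workcell import ctrl gives the robot as it stands. The module is installed in compiled form; this text tells all that it offers.
- The arm moves only by the tool send_rows, never from a script. Its argument "rows" is a list of rows, each a list of 4 numbers: the shift along the tool's x, y, z in mm, then the turn about the tool's x in rad. In form: [[x, y, z, turn], ...]. A call has 1 to 10 rows; each row shifts and turns the pose as measured when the row begins, along the tool's axes as they then stand; what a row does not reach is not made up. A row lasts 1/12 s, in which the tool goes at most 41.7 mm and 7.16 degrees, less where a joint would pass 70% of its speed; a pose out of reach is approached as far as the arm can. A call with a gripper value outside its range is refused whole. "fingers" is the opening, from 0 (shut) to 1 (fully open), set as the call begins (left out, the last holds). The fingers move at their own pace and stop on an object; the grip force is fixed at half the most. Time passes only in rows, so rows that do not move let the fingers close. It gives the time, the measured TCP pose, the force and the opening at its end, in the units of the state.
- ctrl.get_obs(): the state, without advancing time (a new reading comes with each control period).
- ctrl.get_image(name): name is "scene" or "top" or "wrist"; returns a dict with "img" (420x560x3 uint8, red, green, blue), "depth" (420x560 float32, mm along the optical axis (not along the pixel's ray), 0 where there is no reading), "mtx" (3x3 intrinsics, pixels), "world_from_camera" (4x4, takes a point from camera to world coordinates). Camera axes: x right, y down, z forward; pixel columns grow to the right and rows downward; lengths in mm; the calibration is good to about 2 mm. A picture is of the moment at which its call begins.
- ctrl.close_job(): hands the job in, once; it reports no verdict.
The state is a dict: "t": time; "qpos": joint angles; "qvel": joint speeds; "joint_torque": joint torques, N m; "ee_pos": TCP position; "orientation": TCP orientation; "ft_force": force on the tool from outside, world axes, zero at the start; "moment": the same for the moment, N m; "width": finger opening in mm.
Only numpy, scipy, OpenCV 4.12 (cv2) and the standard library are available. Lean on these libraries where they do the work, as an engineer would, in place of code of your own. Each camera call takes 0.05 s, during which the arm holds its last target.

## Working session

There is one attempt and no reset: what is moved stays moved. The work goes in short steps, Python scripts to look and compute and a tool call to move; the robot and the scene stay as the last step left them, time stands still between calls to the robot, and variables do not carry over. Pictures are saved under pics/ and viewed, and the job is handed in when it is done.

Besides the shell and the picture viewer there is one more tool, called after ">>>" as name(argument=value, ...) on one line, values as JSON. send_rows: Moves the arm, as the interface text tells. Its arguments: {"type":"object","properties":{"rows":{"type":"array"},"fingers":{"type":"number"}},"required":["rows"]}

```bash
mkdir -p pics
cat > h.py <<'E'
from workcell import ctrl
import numpy as np, cv2
def save(n,fn):
    d=ctrl.get_image(n); cv2.imwrite('pics/'+fn,d['img'][:,:,::-1]); np.savez('/tmp/'+n+'.npz',**d); return d
E
python3 - <<'E'
from h import *
for n in ("scene","top","wrist"):
    d=save(n,n+'1.png'); print(n,d['world_from_camera'].round(3).tolist())
o=ctrl.get_obs(); print(o)
E
```

```text
scene [[-0.909, -0.285, 0.303, 282.765], [-0.416, 0.608, -0.676, 566.349], [0.008, -0.741, -0.672, 891.897], [0.0, 0.0, 0.0, 1.0]]
top [[0.025, -0.989, 0.142, 438.372], [-0.999, -0.022, 0.023, -158.212], [-0.02, -0.143, -0.99, 1295.859], [0.0, 0.0, 0.0, 1.0]]
wrist [[0.309, 0.91, 0.276, 117.757], [0.951, -0.296, -0.09, 618.783], [-0.001, 0.29, -0.957, 384.189], [0.0, 0.0, 0.0, 1.0]]
{'t': 0.15, 'qpos': array([ 1.23797706e+00,  4.23650428e-01,  1.63047144e+00, -1.88917825e-05,
        1.08861205e+00, -1.90169100e-02]), 'qvel': array([-0.0006127 , -0.00327425, -0.00079609,  0.00193445, -0.00083504,
        0.00184814]), 'joint_torque': array([ 3.02300541e-04, -5.44985819e+01, -2.73920274e+01,  6.44204090e-02,
        2.05112627e-02, -9.32121725e-05]), 'ee_pos': array([192.77859505, 594.0906531 , 222.10646345]), 'orientation': array([-0.97569104,  1.3424143 ,  0.97458472]), 'ft_force': array([-0.15086217, -0.77313082, -0.02862559]), 'moment': array([0.01236805, 0.00946834, 0.01961902]), 'width': 87.58588593603268}
```

View pics/scene1.png

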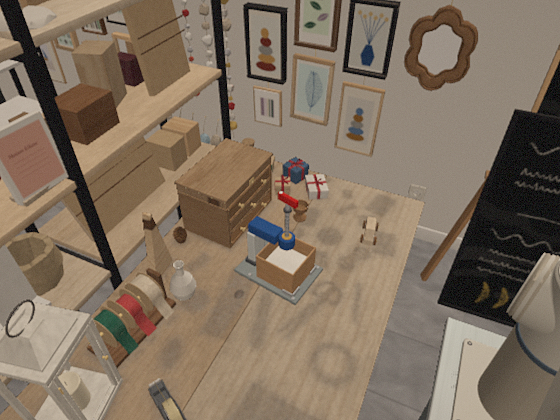

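View pics/top1.png

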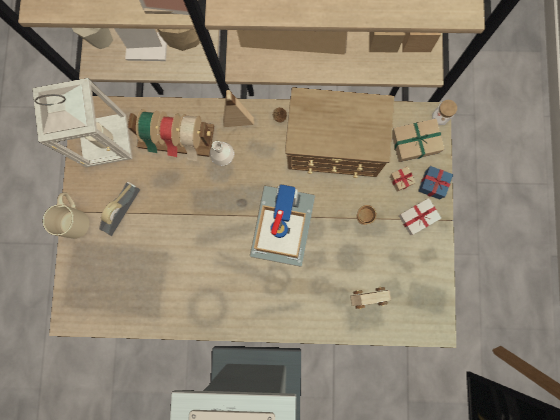

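Run:
```python
import numpy as np,cv2
for n in ("scene","top"):
    d=np.load('/tmp/'+n+'.npz'); im=d['img']; h=cv2.cvtColor(im,cv2.COLOR_RGB2HSV)
    m=(((h[...,0]<6)|(h[...,0]>174))&(h[...,1]>150)&(h[...,2]>80)).astype(np.uint8)
    k,l,s,c=cv2.connectedComponentsWithStats(m)
    for i in range(1,k):
        if s[i,4]<15: continue
        v,u=np.nonzero(l==i); z=d['depth'][v,u]; T=d['world_from_camera']
        P=(np.linalg.inv(d['mtx'])@np.c_[u,v,np.ones(len(u))].T*z).T@T[:3,:3].T+T[:3,3]
        P=P[z>0]; print(n,s[i],c[i].round(1),P.min(0).round(),P.max(0).round(),np.median(P,0).round(1))
        t=P[P[:,2]>P[:,2].max()-6]
        print(len(t),cv2.minAreaRect(t[:,:2].astype(np.float32)),t[:,2].mean())
```

```text
scene [183  10   6   6  28] [185.2  12.5] [ 1573. -1242.   197.] [ 1598. -1206.   222.] [ 1584.2 -1221.9   207.8]
4 ((1584.1009521484375, -1218.67431640625), (16.10077667236328, 1.8716974258422852), 60.36988067626953) 220.25863609552732
scene [261  39  10   7  28] [265.8  42.1] [ 1145. -1252.   114.] [ 1191. -1233.   147.] [ 1162.5 -1240.4   130.1]
3 ((1156.8304443359375, -1238.0052490234375), (9.296930313110352, 2.883110761642456), 30.40806007385254) 143.6704481240071
scene [262  64   8   6  15] [265.5  66. ] [ 1148. -1252.    -4.] [ 1185. -1230.    30.] [ 1168.4 -1236.8    16.1]
4 ((1159.26708984375, -1237.1929931640625), (5.905183792114258, 21.825092315673828), 87.85592651367188) 26.801061215274302
scene [229 103   6   7  31] [231.1 105.6] [ 1355. -1276.  -288.] [ 1394. -1200.  -215.] [ 1364.8 -1221.   -231.1]
5 ((1369.9068603515625, -1213.5615234375), (13.25875473022461, 13.858150482177734), 59.900028228759766) -218.19927342634247
scene [288 160  14  16  44] [293.4 165.4] [ 693. -541.   24.] [ 731. -481.   67.] [ 711.2 -506.2   52.8]
2 ((712.4783935546875, -504.5904541015625), (8
[... 1568 characters left out ...]
216827392578) 44.95710578728525
top [431 178  18   8  39] [440.6 181.6] [ 693. -542.   46.] [ 710. -496.   66.] [ 701.  -521.7   53.9]
3 ((702.046875, -519.4473266601562), (27.01768684387207, 0.5196831226348877), 75.82032775878906) 63.44614461356756
top [404 206  25  21  93] [416.5 216.6] [ 588. -495.   15.] [ 640. -434.   46.] [ 610.7 -463.6   33.4]
8 ((616.05419921875, -474.2859802246094), (3.3973090648651123, 37.62234115600586), 27.760404586791992) 42.72172552271539
top [271 211  12  24 115] [276.3 223.3] [ 535. -122.  255.] [ 582. -100.  277.] [ 558.1 -110.2  270.7]
56 ((560.0614624023438, -110.45821380615234), (9.473938941955566, 48.849029541015625), 73.18299102783203) 272.2199847703194
```

The scene view shows the red bar at about (288,199), and the top view at about (276,223). Its top is at z≈272, as expected from 262+10. The centre is near (560,-110) and the bar's yaw is about -16°. Next I'll check the tool axes and the height of the surroundings.

```bash
cat >> h.py <<'E'
from scipy.spatial.transform import Rotation as R
def st():
    o=ctrl.get_obs(); M=R.from_rotvec(o['orientation']).as_matrix()
    print('t',round(o['t'],2),'q',o['qpos'].round(3),'p',o['ee_pos'].round(1),'F',o['ft_force'].round(2),'M',o['moment'].round(2),'w',round(o['width'],1)); print(M.round(3).tolist(),'zyaw',np.degrees(np.arctan2(M[1,2],M[0,2])).round(2)); return o,M
def cloud(d):
    z=d['depth']; v,u=np.indices(z.shape); T=d['world_from_camera']
    P=(np.linalg.inv(d['mtx'])@np.stack([u.ravel(),v.ravel(),np.ones(u.size)])*z.ravel()).T@T[:3,:3].T+T[:3,3]
    return P.reshape(*z.shape,3)
def goto(x,y,z):
    o,M=st(); print('tool shift',(M.T@(np.array([x,y,z])-o['ee_pos'])).round(1))
E
python3 - <<'E'
from h import *
goto(560,-110,330)
P=cloud(np.load('/tmp/top.npz'))
for u,v in [(340,120),(340,145),(222,153),(366,213),(370,298),(283,200),(282,230),(295,245),(390,150),(292,150)]: print(u,v,P[v,u].round())
E
```

```text
t 0.15 q [ 1.238  0.424  1.63  -0.     1.089 -0.019] p [192.8 594.1 222.1] F [-0.15 -0.77 -0.03] M [0.01 0.01 0.02] w 87.6
[[-0.0, -0.951, 0.309], [-0.001, 0.309, 0.951], [-1.0, 0.0, -0.001]] zyaw 72.02
tool shift [-107.3 -566.6 -556.5]
340 120 [ 817. -250.  184.]
340 145 [ 757. -251.  183.]
222 153 [761.  44.  73.]
366 213 [ 618. -333.   32.]
370 298 [ 401. -340.   53.]
283 200 [ 629. -119.  143.]
282 230 [ 557. -119.  142.]
295 245 [ 530. -150.   41.]
390 150 [ 746. -367.  185.]
292 150 [ 743. -138.  182.]
```

>>> send_rows(rows=[[-20, -25, -25, 0], [-20, -25, -25, 0], [-20, -25, -25, 0], [-15, -27, -27, 0], [-15, -27, -27, 0], [-10, -28, -28, 0], [-10, -28, -28, 0], [0, -28, -28, 0], [0, -28, -28, 0], [0, -28, -28, 0]], fingers=0.6)

```text
t: 0.98
ee_pos: [367.8, 248.3, 333.8]
orientation: [-0.988, 1.34, 0.981]
ft_force: [1.7, 0.8, -0.3]
width: 52.9
```

```bash
python3 -c "
from h import *
goto(560,-110,330)"
```

```text
t 0.98 q [ 0.57   0.021  1.883 -0.005  1.24  -0.697] p [367.8 248.3 333.8] F [ 1.69  0.77 -0.33] M [ 0.   -0.05  0.03] w 52.9
[[0.0, -0.955, 0.297], [-0.006, 0.297, 0.955], [-1.0, -0.002, -0.005]] zyaw 72.71
tool shift [   5.8 -290.  -284.9]
```

>>> send_rows(rows=[[0, -29, -28, 0], [0, -29, -28, 0], [0, -29, -28, 0], [0, -29, -28, 0], [0, -29, -28, 0], [0, -29, -28, 0], [0, -29, -28, 0], [0, -29, -28, 0], [0, -29, -28, 0], [0, 0, 0, 0]])

```text
t: 1.82
ee_pos: [545.3, -89.1, 336.1]
orientation: [-0.987, 1.339, 0.975]
ft_force: [0.3, -0.2, 0.0]
width: 52.9
```

```bash
python3 -c "
from h import *
goto(560,-110,330)
d=save('wrist','wrist2.png'); print(d['world_from_camera'].round(2).tolist())
d=save('top','top2.png')
"
```

```text
t 1.82 q [-0.181  0.199  1.675 -0.006  1.263 -1.443] p [545.3 -89.1 336.1] F [ 0.34 -0.22  0.03] M [-0.02 -0.03  0.04] w 52.9
[[0.004, -0.953, 0.302], [-0.006, 0.302, 0.953], [-1.0, -0.005, -0.005]] zyaw 72.45
tool shift [  6.3 -20.3 -15.4]
[[0.3, 0.91, 0.28, 469.43], [0.95, -0.29, -0.09, -64.13], [-0.0, 0.3, -0.96, 497.92], [0.0, 0.0, 0.0, 1.0]]
```

View pics/wrist2.png

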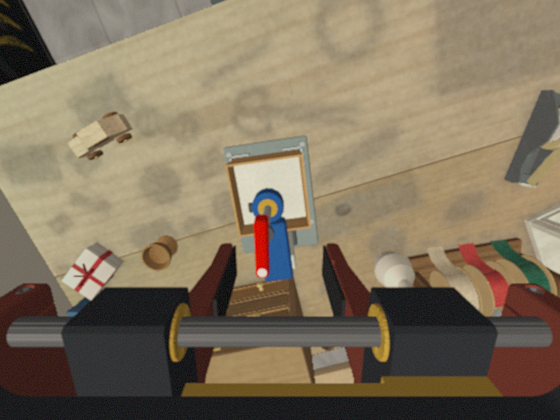

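The wrist view shows the red bar from about (262,215) to (262,275), with a pale dot at its lower end. The head is at (267,205) and the white box bottom is beside it.

Run:
```python
from h import *
d=np.load('/tmp/wrist.npz'); P=cloud(d); im=d['img']; h=cv2.cvtColor(im,cv2.COLOR_RGB2HSV)
m=((h[...,0]<6)|(h[...,0]>174))&(h[...,1]>150)&(h[...,2]>80); m[:, :240]=0; m[:,285:]=0; m[:205]=0;m[285:]=0
Q=P[m]; print(len(Q),np.percentile(Q,[2,50,98],axis=0).round(1))
t=Q[abs(Q[:,2]-272)<4]; r=cv2.minAreaRect(t[:,:2].astype(np.float32)); print(len(t),r,t[:,2].mean())
# ray cast top plane
v,u=np.nonzero(m); T=d['world_from_camera']; K=np.linalg.inv(d['mtx'])
D=(T[:3,:3]@K@np.c_[u,v,np.ones(len(u))].T).T; X=T[:3,3]+D*((272-T[2,3])/D[:,2])[:,None]
print('raycast',cv2.minAreaRect(X[:,:2].astype(np.float32)))
# white bottom
w=(h[...,1]<40)&(h[...,2]>150); w[:150]=0; w[240:]=0; w[:,:230]=0; w[:,310:]=0
print('bottom',np.percentile(P[w],[10,50,90],axis=0).round(1))
# blue head disc at z=145
b=(h[...,0]>100)&(h[...,0]<125)&(h[...,1]>150); b[:185]=0; b[250:]=0; b[:,:240]=0;b[:,300:]=0
Q=P[b]; Q=Q[abs(Q[:,2]-145)<5]; print('head',Q.min(0),Q.max(0))
```

```text
718 [[ 537.3 -120.2  261. ]
 [ 556.7 -108.9  271.6]
 [ 582.4  -99.   273.1]]
670 ((562.0171508789062, -110.44245147705078), (11.895397186279297, 51.124839782714844), 72.2101058959961) 271.5530370106739
raycast ((560.5230102539062, -109.92988586425781), (11.74734878540039, 56.2467155456543), 71.7561264038086)
bottom [[ 522.6 -154.2   43.2]
 [ 550.6  -99.3   44.6]
 [ 600.1  -68.4   45.7]]
head [ 542.72326747 -130.47761924  140.0153383 ] [626.13363367 -91.13450413 147.4417098 ]
```

>>> send_rows(rows=[[0, -20, -14, 0], [0, 0, 0, 0], [0, 0, 0, 0]])

```text
t: 2.17
ee_pos: [555.9, -101.6, 335.1]
orientation: [-0.983, 1.34, 0.983]
ft_force: [-0.4, -0.1, 0.1]
width: 52.8
```

```bash
python3 -c "
from h import *
goto(561.5,-110.2,243)
"
```

```text
t 2.17 q [-0.201  0.223  1.646 -0.002  1.274 -1.467] p [ 555.9 -101.6  335.1] F [-0.39 -0.14  0.13] M [ 0.04 -0.    0.02] w 52.8
[[-0.002, -0.954, 0.299], [-0.002, 0.299, 0.954], [-1.0, 0.001, -0.002]] zyaw 72.61
tool shift [92.1 -8.1 -6.4]
```

>>> send_rows(rows=[[15, -10, -8, 0], [25, 0, 0, 0], [20, 0, 0, 0], [10, 0, 0, 0], [0, 0, 0, 0]])

```text
t: 2.58
ee_pos: [561.1, -105.0, 264.9]
orientation: [-0.989, 1.335, 0.987]
ft_force: [-0.2, 0.7, 0.2]
width: 52.6
```

```bash
python3 -c "
from h import *
goto(561.5,-110.2,243)
"
```

```text
t 2.58 q [-0.206  0.297  1.714 -0.     1.131 -1.48 ] p [ 561.1 -105.   264.9] F [-0.24  0.72  0.16] M [0.01 0.02 0.03] w 52.6
[[0.001, -0.956, 0.292], [-0.001, 0.292, 0.956], [-1.0, -0.001, -0.0]] zyaw 73.02
tool shift [21.9 -1.9 -4.8]
```

>>> send_rows(rows=[[12, -2, -6, 0], [10, 0, -1, 0], [5, 0, 0, 0.01], [0, 0, 0, 0], [0, 0, 0, 0]])

```text
t: 3.0
ee_pos: [561.2, -110.8, 237.9]
orientation: [-0.984, 1.336, 0.98]
ft_force: [0.4, -0.2, -0.0]
width: 52.4
```

```bash
python3 -c "
from h import *
goto(561.5,-110.2,243)
"
```

```text
t 3.0 q [-0.216  0.327  1.738 -0.     1.074 -1.482] p [ 561.2 -110.8  237.9] F [ 0.37 -0.24 -0.04] M [0.04 0.01 0.06] w 52.4
[[0.003, -0.954, 0.3], [-0.001, 0.3, 0.954], [-1.0, -0.003, 0.0]] zyaw 72.55
tool shift [-5.1 -0.1  0.6]
```

>>> send_rows(rows=[[-5, 0, 0.5, 0], [-1, 0, 0, 0], [0, 0, 0, 0]])

```text
t: 3.25
ee_pos: [562.1, -110.6, 245.6]
orientation: [-0.984, 1.335, 0.978]
ft_force: [-0.6, 0.1, -0.5]
width: 53.0
```

>>> send_rows(rows=[[0, 0, 0, 0], [0, 0, 0, 0], [0, 0, 0, 0], [0, 0, 0, 0], [0, 0, 0, 0], [0, 0, 0, 0]], fingers=0)

```text
t: 3.75
ee_pos: [562.9, -110.8, 247.2]
orientation: [-0.986, 1.333, 0.976]
ft_force: [0.5, 0.1, -0.2]
width: 16.1
```

```bash
python3 -c "
from h import *
goto(561.5,-110.2,243)
save('wrist','wrist3.png')
save('scene','scene3.png')
"
```

```text
t 3.75 q [-0.215  0.317  1.729  0.     1.088 -1.481] p [ 562.9 -110.8  247.2] F [ 0.49  0.12 -0.22] M [0.02 0.01 0.03] w 16.1
[[0.008, -0.954, 0.3], [-0.002, 0.3, 0.954], [-1.0, -0.008, 0.001]] zyaw 72.51
tool shift [4.2 1.5 0.1]
```

View pics/wrist3.png

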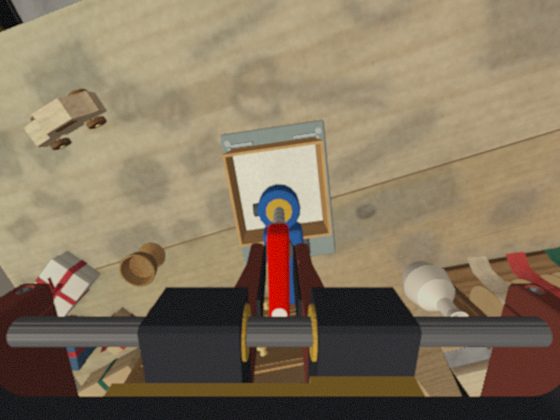

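The bar is centred between the fingers, at about (279,270). The arm has drifted about 4 mm up, so I'll lower it while the grip closes.

>>> send_rows(rows=[[4, 1, 0, 0], [1, 0, 0, 0], [0, 0, 0, 0], [0, 0, 0, 0], [0, 0, 0, 0], [0, 0, 0, 0]], fingers=0)

```text
t: 4.35
ee_pos: [562.8, -111.1, 242.8]
orientation: [-0.987, 1.332, 0.974]
ft_force: [-0.3, -0.9, 1.4]
width: 11.9
```

```bash
python3 -c "
from h import *
goto(561.5,-110.2,243)
"
```

```text
t 4.35 q [-2.150e-01  3.200e-01  1.735e+00 -1.000e-03  1.076e+00 -1.481e+00] p [ 562.8 -111.1  242.8] F [-0.34 -0.94  1.36] M [-0.1   0.11 -0.03] w 11.9
[[0.01, -0.954, 0.3], [-0.003, 0.3, 0.954], [-1.0, -0.01, 0.0]] zyaw 72.52
tool shift [-0.2  1.5  0.5]
```

>>> send_rows(rows=[[6, 0, 0, 0], [8, 0, 0, 0], [8, 0, 0, 0], [8, 0, 0, 0], [6, 0, 0, 0], [3, 0, 0, 0], [0, 0, 0, 0]])

```text
t: 4.93
ee_pos: [562.8, -111.1, 201.0]
orientation: [-0.987, 1.332, 0.974]
ft_force: [-0.3, -0.7, 3.8]
width: 11.9
```

```bash
python3 -c "
from h import *
goto(562.8,-111.1,190)
"
```

```text
t 4.93 q [-2.150e-01  3.710e-01  1.770e+00 -1.000e-03  9.920e-01 -1.481e+00] p [ 562.8 -111.1  201. ] F [-0.32 -0.72  3.83] M [-0.02  0.11 -0.03] w 11.9
[[0.009, -0.954, 0.3], [-0.003, 0.3, 0.954], [-1.0, -0.01, 0.0]] zyaw 72.52
tool shift [11.   0.1 -0. ]
```

>>> send_rows(rows=[[2, 0, 0, 0], [2, 0, 0, 0], [0, 0, 0, 0], [0, 0, 0, 0]])

```text
t: 5.27
ee_pos: [562.8, -111.1, 196.4]
orientation: [-0.987, 1.333, 0.975]
ft_force: [-0.8, -0.6, 3.5]
width: 12.0
```

>>> send_rows(rows=[[2, 0, 0, 0], [2, 0, 0, 0], [0, 0, 0, 0], [0, 0, 0, 0]])

```text
t: 5.6
ee_pos: [562.8, -111.1, 192.6]
orientation: [-0.987, 1.332, 0.975]
ft_force: [-0.7, -0.3, 2.9]
width: 12.0
```

Still free travel at about 3 N. From here I'll go 1 mm at a time.

>>> send_rows(rows=[[1, 0, 0, 0], [1, 0, 0, 0], [0, 0, 0, 0], [0, 0, 0, 0]])

```text
t: 5.93
ee_pos: [562.8, -111.1, 190.8]
orientation: [-0.987, 1.332, 0.975]
ft_force: [-1.4, -0.4, 4.7]
width: 11.8
```

>>> send_rows(rows=[[1, 0, 0, 0], [1, 0, 0, 0], [0, 0, 0, 0], [0, 0, 0, 0]])

```text
t: 6.27
ee_pos: [562.9, -111.1, 189.7]
orientation: [-0.987, 1.332, 0.974]
ft_force: [-0.7, -0.6, 5.8]
width: 11.8
```

>>> send_rows(rows=[[1, 0, 0, 0], [0, 0, 0, 0], [0, 0, 0, 0]])

```text
t: 6.52
ee_pos: [562.9, -111.1, 189.7]
orientation: [-0.987, 1.332, 0.974]
ft_force: [-2.0, 0.2, 5.5]
width: 11.7
```

>>> send_rows(rows=[[0, 0, 0, 0], [0, 0, 0, 0], [0, 0, 0, 0]])

```text
t: 6.77
ee_pos: [562.9, -111.1, 190.3]
orientation: [-0.987, 1.332, 0.974]
ft_force: [-0.4, -1.1, 4.5]
width: 12.1
```

```bash
python3 -c "
from h import *
st()
save('wrist','wrist4.png')
"
```

```text
t 6.77 q [-2.150e-01  3.840e-01  1.778e+00 -1.000e-03  9.700e-01 -1.481e+00] p [ 562.9 -111.1  190.3] F [-0.42 -1.12  4.49] M [0.03 0.39 0.05] w 12.1
[[0.01, -0.954, 0.3], [-0.003, 0.3, 0.954], [-1.0, -0.01, 0.0]] zyaw 72.52
```

View pics/wrist4.png

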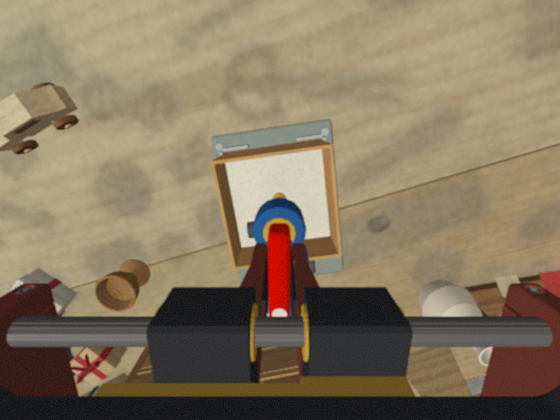

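The foot is touching: force is rising, with first contact at about z 191.5. Rows that don't move let the arm creep up, so I'll press a little further and keep a small downward bias.

>>> send_rows(rows=[[1, 0, 0, 0], [1, 0, 0, 0], [1, 0, 0, 0], [0.7, 0, 0, 0], [0.5, 0, 0, 0], [0.5, 0, 0, 0]])

```text
t: 7.32
ee_pos: [562.9, -111.1, 188.1]
orientation: [-0.988, 1.332, 0.974]
ft_force: [-2.4, 0.3, 8.8]
width: 11.8
```

>>> send_rows(rows=[[0.5, 0, 0, 0], [0.5, 0, 0, 0], [0.5, 0, 0, 0]])

```text
t: 7.57
ee_pos: [562.9, -111.1, 188.1]
orientation: [-0.988, 1.331, 0.974]
ft_force: [-2.5, 0.4, 7.8]
width: 12.0
```

The arm holds steady at 188.1 with about 5 N at the foot. Now I'll turn clockwise.

>>> send_rows(rows=[[0.5, 0, 0, 0.05], [0.5, 0, 0, 0.06], [0.5, 0, 0, 0.06], [0.5, 0, 0, 0.06], [0.5, 0, 0, 0.06]])

```text
t: 7.98
ee_pos: [563.1, -110.9, 188.1]
orientation: [-0.759, 1.428, 0.746]
ft_force: [-2.8, 0.2, 8.1]
width: 11.7
```

```bash
python3 -c "
from h import *
st()
"
```

```text
t 7.98 q [-2.15e-01  3.87e-01  1.78e+00 -1.00e-03  9.63e-01 -1.18e+00] p [ 563.1 -110.9  188.1] F [-2.8   0.24  8.09] M [-0.04  0.68  0.16] w 11.7
[[0.011, -0.822, 0.569], [-0.003, 0.569, 0.823], [-1.0, -0.011, 0.004]] zyaw 55.34
```

>>> send_rows(rows=[[0.5, 0, 0, 0.07], [0.5, 0, 0, 0.07], [0.4, 0, 0, 0.07], [0.4, 0, 0, 0.07], [0.4, 0, 0, 0.07]])

```text
t: 8.4
ee_pos: [563.3, -110.7, 188.2]
orientation: [-0.476, 1.509, 0.464]
ft_force: [-2.0, -0.8, 8.1]
width: 12.1
```

```bash
python3 -c "
from h import *
st()
"
```

```text
t 8.4 q [-0.214  0.386  1.78  -0.002  0.963 -0.814] p [ 563.3 -110.7  188.2] F [-1.98 -0.82  8.07] M [-0.04  0.77  0.21] w 12.1
[[0.012, -0.566, 0.825], [-0.004, 0.825, 0.566], [-1.0, -0.01, 0.007]] zyaw 34.45
```

>>> send_rows(rows=[[0.4, 0, 0, 0.07], [0.4, 0, 0, 0.07], [0.4, 0, 0, 0.07], [0.4, 0, 0, 0.07], [0.3, 0, 0, 0.07]])

```text
t: 8.82
ee_pos: [563.3, -110.7, 188.3]
orientation: [-0.191, 1.552, 0.18]
ft_force: [-1.0, -0.2, 7.2]
width: 11.5
```

```bash
python3 -c "
from h import *
st()
"
```

```text
t 8.82 q [-0.213  0.386  1.78  -0.004  0.963 -0.447] p [ 563.3 -110.7  188.3] F [-1.04 -0.18  7.17] M [-0.12  0.78  0.11] w 11.5
[[0.011, -0.234, 0.972], [-0.005, 0.972, 0.234], [-1.0, -0.008, 0.01]] zyaw 13.54
```

>>> send_rows(rows=[[0.3, 0, 0, 0.06], [0.3, 0, 0, 0.05], [0.3, 0, 0, 0.04], [0.3, 0, 0, 0.04]])

```text
t: 9.15
ee_pos: [563.1, -110.7, 188.5]
orientation: [-0.035, 1.56, 0.024]
ft_force: [-1.3, 0.7, 6.4]
width: 12.4
```

```bash
python3 -c "
from h import *
st()
"
```

```text
t 9.15 q [-0.213  0.386  1.78  -0.005  0.964 -0.247] p [ 563.1 -110.7  188.5] F [-1.27  0.66  6.41] M [-0.04  0.55  0.79] w 12.4
[[0.01, -0.038, 0.999], [-0.006, 0.999, 0.038], [-1.0, -0.007, 0.01]] zyaw 2.16
```

The yaw has turned 70.4° (1.23 rad). The moment jumped to 0.79 N m, well above the 0.3 N m for the cam, so the handle is at its stop. I'll settle, then open.

>>> send_rows(rows=[[0, 0, 0, 0], [0, 0, 0, 0], [0, 0, 0, 0], [0, 0, 0, 0]])

```text
t: 9.48
ee_pos: [563.0, -110.6, 188.6]
orientation: [-0.04, 1.561, 0.027]
ft_force: [-0.3, 0.2, 4.4]
width: 12.3
```

```bash
python3 -c "
from h import *
st()
"
```

```text
t 9.48 q [-0.212  0.386  1.78  -0.007  0.964 -0.25 ] p [ 563.  -110.6  188.6] F [-0.27  0.22  4.36] M [-0.07  0.42  0.76] w 12.3
[[0.01, -0.042, 0.999], [-0.008, 0.999, 0.042], [-1.0, -0.008, 0.01]] zyaw 2.42
```

>>> send_rows(rows=[[0, 0, 0, 0], [0, 0, 0, 0], [0, 0, 0, 0], [0, 0, 0, 0]], fingers=0.5)

```text
t: 9.82
ee_pos: [562.7, -110.3, 187.2]
orientation: [-0.036, 1.561, 0.026]
ft_force: [-0.8, -0.4, -0.2]
width: 35.8
```

```bash
python3 -c "
from h import *
st()
save('wrist','wrist5.png')
"
```

```text
t 9.82 q [-0.212  0.388  1.781 -0.005  0.963 -0.248] p [ 562.7 -110.3  187.2] F [-0.78 -0.43 -0.2 ] M [-0.    0.09 -0.02] w 35.8
[[0.009, -0.039, 0.999], [-0.006, 0.999, 0.039], [-1.0, -0.007, 0.009]] zyaw 2.25
```

View pics/wrist5.png

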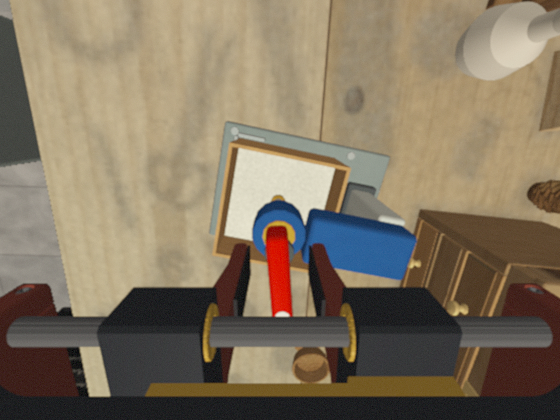

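The fingers are clear on both sides of the bar, which is still down and turned (about (278,275)). I'll raise straight up and check.

>>> send_rows(rows=[[-8, 0, 0, 0], [-15, 0, 0, 0], [-20, 0, 0, 0], [-20, 0, 0, 0], [-20, 0, 0, 0], [-20, 0, 0, 0], [-20, 0, 0, 0], [-10, 0, 0, 0], [0, 0, 0, 0], [0, 0, 0, 0]])

```text
t: 10.7
ee_pos: [560.4, -109.3, 328.4]
orientation: [-0.033, 1.563, 0.025]
ft_force: [0.5, 0.0, 0.3]
width: 44.0
```

Run:
```python
from h import *
st()
d=save('wrist','wrist6.png'); s=save('scene','scene6.png')
for n,d,box in (('wrist',d,(200,100,340,300)),('scene',s,(270,180,315,260))):
    P=cloud(d); im=d['img']; h=cv2.cvtColor(im,cv2.COLOR_RGB2HSV)
    m=((h[...,0]<6)|(h[...,0]>174))&(h[...,1]>150)&(h[...,2]>80); k=np.zeros_like(m); k[box[1]:box[3],box[0]:box[2]]=1; m&=k
    Q=P[m]; t=Q[Q[:,2]>150]; z=np.median(t[:,2]); print(n,len(t),np.percentile(t,[5,50,95],axis=0).round(1)); t=t[t[:,2]>z-4]; print(cv2.minAreaRect(t[:,:2].astype(np.float32)),t[:,2].mean())
```

```text
t 10.7 q [-0.212  0.233  1.648 -0.004  1.251 -0.248] p [ 560.4 -109.3  328.4] F [0.49 0.   0.29] M [-0.05  0.02  0.01] w 44.0
[[0.008, -0.037, 0.999], [-0.005, 0.999, 0.037], [-1.0, -0.005, 0.007]] zyaw 2.12
wrist 489 [[ 557.7 -126.9  211.1]
 [ 563.  -105.9  213.2]
 [ 568.9  -85.   214.5]]
((570.3770141601562, -81.99932861328125), (28.151229858398438, 107.5829849243164), 1.7405340671539307) 214.57249860466305
scene 107 [[ 556.2 -127.2  198.8]
 [ 560.1  -99.4  213. ]
 [ 566.3  -83.5  216.6]]
((431.5549011230469, 220.45358276367188), (21.67127227783203, 752.7675170898438), 21.626401901245117) 233.77922803380693
```

View pics/scene6.png

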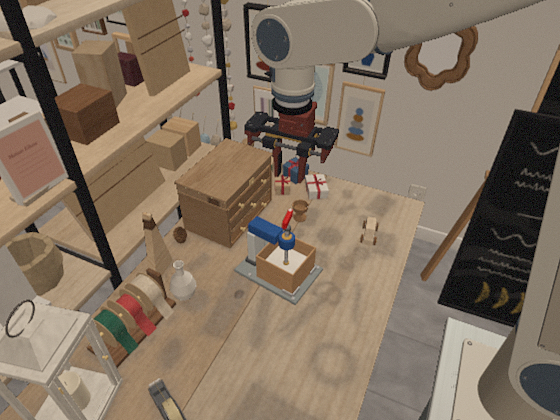

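View pics/wrist6.png

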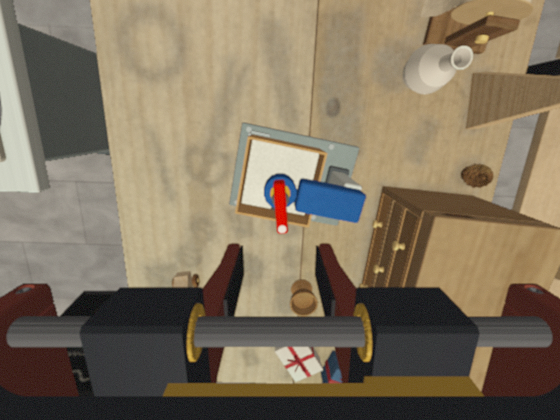

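The scene view shows the bar standing low and turned at about (288,217), and the vase, egg cup and car in place. I'll now check the bar's turn against the gauge direction, and whether the loose objects have shifted.

Run:
```python
from h import *
d=save('wrist','wrist7.png'); P=cloud(d); im=d['img']; h=cv2.cvtColor(im,cv2.COLOR_RGB2HSV)
m=((h[...,0]<6)|(h[...,0]>174))&(h[...,1]>150)&(h[...,2]>80); m[:170]=0;m[240:]=0;m[:,:260]=0;m[:,300:]=0
t=P[m]; t=t[abs(t[:,2]-213)<4]; r=cv2.minAreaRect(t[:,:2].astype(np.float32)); print('bar now',r,t[:,2].mean())
l=cv2.fitLine(t[:,:2].astype(np.float32),cv2.DIST_L2,0,.01,.01).ravel(); print('bar yaw',np.degrees(np.arctan2(l[1],l[0])))
# gauge direction: blue arm top at z~145
b=(h[...,0]>100)&(h[...,0]<125)&(h[...,1]>150); b[:,:240]=0;b[:,380:]=0;b[:150]=0;b[240:]=0
q=P[b]; q=q[(abs(q[:,2]-144)<5)&(q[:,0]>595)]; r=cv2.minAreaRect(q[:,:2].astype(np.float32)); print('arm',r)
print('arm dir',np.degrees(np.arctan2(r[0][1]+110.5,r[0][0]-562)))
w=(h[...,1]<40)&(h[...,2]>150); w[:150]=0; w[220:]=0; w[:,:235]=0; w[:,330:]=0
q=P[w]; q=q[abs(q[:,2]-44)<6]; print('bottom',cv2.minAreaRect(q[:,:2].astype(np.float32)),np.median(q[:,2]))
a=cv2.imread('pics/scene1.png'); c=cv2.imread('pics/scene6.png')
for n,(x,y,X,Y) in dict(vase=(165,255,205,305),cup=(291,203,310,223),car=(358,212,384,248)).items(): print(n,np.abs(a[y:Y,x:X].astype(int)-c[y:Y,x:X]).mean().round(1),cv2.phaseCorrelate(cv2.cvtColor(a[y:Y,x:X],6).astype(np.float32),cv2.cvtColor(c[y:Y,x:X],6).astype(np.float32)))
```

```text
bar now ((563.7057495117188, -110.41923522949219), (11.203853607177734, 53.579708099365234), 5.903802394866943) 213.10396138535816
bar yaw -84.387856
arm ((629.2478637695312, -120.31744384765625), (39.08528518676758, 74.13591003417969), 81.5300521850586)
arm dir -8.305874300002229
bottom ((563.1074829101562, -112.52105712890625), (99.93046569824219, 102.61982727050781), 80.59636688232422) 44.64995254001343
vase 4.5 ((-0.03223624312861517, -0.028976775246114528), 1.0159717388153076)
cup 10.9 ((0.3416107828505961, -0.4918688046928992), 0.7043402075767518)
car 4.4 ((0.47726621195494445, -0.05708911433649533), 1.0181002418200176)
```

```bash
python3 -c "
from h import *
st(); print(ctrl.close_job())"
```

```text
t 10.85 q [-0.212  0.235  1.65  -0.004  1.251 -0.248] p [ 559.8 -109.2  327. ] F [-0.35 -0.71 -0.5 ] M [-0.06  0.06 -0.01] w 44.0
[[0.005, -0.037, 0.999], [-0.005, 0.999, 0.037], [-1.0, -0.005, 0.005]] zyaw 2.13
the job is handed in; nothing more can be done
None
```

The probe is lowered onto the bottom of the box, locked there and let go. I handed the job in at about 11 s of the 43 s allowed. No verdict was given, so the checks below are my own.

- **Inside depth:** about 46 mm. The force started to rise at about 56 mm of travel, counting about 3 mm that the probe had already moved when gripped. The camera put the white bottom at z ≈ 44.6 mm, which is about 45 mm below the rim.
- **Foot force:** I held it at about 5 N before turning. The total wrist force stayed below 9 N in every reading.
- **Lock:** the gripper turned about 70° clockwise until the moment rose to 0.8 N m, which I took as the stop. After release the bar stands about 75° from the gauge's x axis, or 1.31 rad against the stop at 1.3. That figure assumes the bar lies along that axis at zero turn.
- **After letting go:** two camera readings agree the top of the bar is at 213 mm, so the probe did not spring back. That means the foot spring is compressed about 3 mm, or 4 to 5 N. This is worked out from height, because the force could no longer be measured directly.
- **Loose objects:** the vase and car showed no shift in the scene view. The egg cup showed about half a pixel on a weaker match, which I put down to the gripper's shadow.

**One disagreement:** the bar ended about 4 mm lower than the tool height alone predicted. The likely cause is that the fingers closed while still being lowered, so the probe had already moved 3 to 4 mm when it was gripped. With that included, the force and camera figures agree.

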